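Level the tube balance before the spin

ROBOT

A 7-joint arm with a two-finger parallel gripper is mounted at the origin on the work surface. World frame = base frame: x ahead of the robot, y to its left, z up, the work surface at z = 0. Lengths are in m, angles in rad, forces in N, time in s.
With the tool pointing down it reaches from about 0.4 to 0.875 m from the base axis. Payload 19.3 kg.
Tool frame: the origin (TCP) lies at the very end of the fingers, on their centre line; the grasp point (between the pads) lies bot.grasp_offset behind it (bot.grasp_offset is the distance from the TCP to the grasp point, in m); z points along the fingers, y is the direction in which the jaws open and shut (so a half turn about z gives the same grasp; the last joint's range is limited). The gripper opens to 85 mm and grips with 20 to 120 N. Pads are 22 mm wide; open, the fingers measure 114 mm over their backs; the gripper's body (76 mm by 85 mm) begins 54 mm behind the grasp point. The pads swing forward as they close: fully open they stand 13 mm farther back than shut.
Start: joints at [1.077, 0.521, -0.036, 1.599, 0.021, 1.021, -0.113], TCP at [0.257, -0.57, 0.231] pointing down, gripper open.
Joint ranges: [-2.91, 2.91], [-0.3, 2.13], [-1.5, 1.42], [0.17, 2.43], [-1.26, 4.41], [0.16, 1.93], [-2.52, 2.52]. Speed limits (rad/s): [1.89, 1.89, 2.39, 2.39, 3.01, 3.01, 3.01].

INTERFACE

Orientations are given as [roll, pitch, yaw] about the fixed x, y, z axes, in that order (R = Rz(yaw) Ry(pitch) Rx(roll)).
In Python, from workcell import bot gives the robot as it stands. The module is installed in compiled form; this text tells all that it offers.
- The arm moves only by the shell command python3 -m handwheel 'ROWS' [OPENING] [FORCE]. ROWS is JSON, a list of rows, each a list of 6 numbers: the shift along the tool's x, y, z as a fraction of full scale, then the turn, a rotation vector about the tool's x, y, z as a fraction of full scale. In form: [[x, y, z, rx, ry, rz], ...]. A call has 1 to 8 rows; each row shifts and turns the commanded pose from where the row before left it, along the tool's axes as they then stand; what a row does not reach is not made up. Full scale, the value 1, is 0.025 m for a shift and 360 degrees for a turn. A row lasts 1/8 s, in which the tool goes at most 62.5 mm and 10.7 degrees, less where a joint would pass 70% of its speed; a pose out of reach is approached as far as the arm can. A call with a number of a shift or a turn outside -1 to 1 is refused whole. A call with a gripper value outside its range is refused whole. OPENING is the closure, from -1 (fully open) to 1 (shut), set as the call begins (- or left out, the last holds). The fingers move at their own pace and stop on an object; FORCE is the grip in N (left out, the last holds). Time passes only in rows, so rows that do not move let the fingers close. It gives the time, the measured TCP pose, the force and the opening at its end, in the units of the state.
- bot.observe(): the state, without advancing time (a new reading comes with each control period).
- bot.grab_frame(name): name is "scene" or "side" or "wrist"; returns a dict with "pixels" (420x560x3 uint8, blue, green, red), "vertical_fov" (degrees; the focal length in pixels is half the picture's height over the tangent of half this angle, whatever the lens; pixels are square), "cx", "cy" (the principal point, pixels), "R" (3x3) and "t" (3): a world point X has camera coordinates R X + t. Camera axes: x right, y down, z forward; pixel columns grow to the right and rows downward; lengths in m; the calibration is good to about 2 mm. A picture is of the moment at which its call begins. There is no depth.
- bot.job_done(): hands the job in, once; it reports no verdict.
Trained networks look in a picture, given as the dict that the camera call returned (one of the last four; its "shot" number tells which), for a name from the list of things; names that differ only in an ending like _2 or _b are one class to them, and where a whole thing is asked for, a point or a joint stands for the part that bears it (a point fixed in the world has none). Each returns a list of dicts, best first, with "score" (0 to 1); they miss things now and then, are a little off and sometimes report something else, mostly with a low value. They report only what shows in the picture. A call takes as long as a camera call. They do not tell look-alikes from the thing itself.
- bot.trace(picture, thing): "region" (420x560 bool, what is visible of it) and "point" ([column, row] in pixels, amid what is visible of it).
The state is a dict: "clock": time; "qpos": joint angles; "qd": joint speeds; "joint_efforts": joint torques, N m; "position": TCP position; "tool_rot": TCP orientation; "force": force on the tool from outside, world axes, zero at the start; "moment": the same for the moment, N m; "grip_width": finger opening in m.
Only numpy, scipy, OpenCV 4.12 (cv2) and the standard library are available. Lean on these libraries where they do the work, as an engineer would, in place of code of your own. Each camera call takes 0.05 s, during which the arm holds its last target.

TASK

The two-pan balance on the trolley carries three capped tubes on one pan and a single one on the other (red about 65 g, yellow 50 g, green 35 g, black 20 g). Take the right tube across into the free orange sliding socket, feeling gently for its hole and pressing on nothing harder than 15 newtons, so that each pan carries two tubes, every tube upright and fully home in its hole, and the pans come to rest level. Set nothing down hard and leave everything else on the trolley where it is.

Things in the scene. Friction and masses are not known exactly. Their poses are not given: they have to be found in the camera images.
- balance: White two-pan balance, base 150 x 300 x 30 mm, fixed; place and yaw vary. Origin: centre of its underside; z up; y runs from pan B to pan A. The pans stay horizontal and move only up and down, oppositely, 8 mm either way from level, 1.5 N takes one to its stop; each then gives 0.7 mm per N more on a rubber cushion. Over 15 N on a pan or its load harms it.
- beam (a joint): Tilt of the brass beam with its red pointer, rad: 0 = pans level; positive = pan A up, pan B down; +-0.08 at the stops. A pan's height differs from its level height by 0.1 m x this value (pan A plus, pan B minus). A weak spring returns it to 0: 10 g of difference between the pans gives about 0.02 rad. Within 0.025 counts as level.
- pan_a: Steel pan A, 170 x 100 x 6 mm, at y = +100 mm of the balance. Origin: centre of its underside, 62 mm above the trolley top when level; axes as the balance. Three white 50 x 50 mm blocks with round holes at x = -50, 0, +50 mm, y = 0 of the pan, each hole 31 mm wide, floor 12 mm and block top 50 mm above the pan origin (38 mm deep). All hold a tube at the start.
- pan_b: Steel pan B, same size, height and axes as pan A, at y = -100 mm of the balance. A white block as on pan A, hole at x = -50 mm, y = 0 of the pan, holds the single tube at the start. The orange sliding socket stands on a track along y at x = +32 mm of the pan.
- track_mid (a point): Point on pan B at the middle of the sliding socket's track (x = +32 mm, y = 0 of the pan), 50 mm above the pan origin: the height of the socket's top. The orange socket (44 mm along x, 60 along y, hole in its middle) may stand up to 18 mm to either side of this along the pan's y; its place is not measured: feel for it. Hole 30 mm wide, 38 mm deep, 1 mm chamfer. Stops at 18.5 mm; 6 N shifts it.
- tube_red: Sealed white tube with red cap and ring, straight cylinder 28 mm in diameter and 106 mm tall (the cap is the top 28 mm), flat foot with a 1.5 mm chamfer. About 65 g (within 3 %). Origin: centre of its foot; z along the tube, up. Seated, its origin is 12 mm above its pan's origin and it stands 68 mm out of the block. Which hole it starts in changes.
- tube_yellow: Sealed white tube with yellow cap and ring, straight cylinder 28 mm in diameter and 106 mm tall (the cap is the top 28 mm), flat foot with a 1.5 mm chamfer. About 50 g (within 3 %). Origin: centre of its foot; z along the tube, up. Seated, its origin is 12 mm above its pan's origin and it stands 68 mm out of the block. Which hole it starts in changes.
- tube_green: Sealed white tube with green cap and ring, straight cylinder 28 mm in diameter and 106 mm tall (the cap is the top 28 mm), flat foot with a 1.5 mm chamfer. About 35 g (within 3 %). Origin: centre of its foot; z along the tube, up. Seated, its origin is 12 mm above its pan's origin and it stands 68 mm out of the block. Which hole it starts in changes.
- tube_black: Sealed white tube with black cap and ring, straight cylinder 28 mm in diameter and 106 mm tall (the cap is the top 28 mm), flat foot with a 1.5 mm chamfer. About 20 g (within 3 %). Origin: centre of its foot; z along the tube, up. Seated, its origin is 12 mm above its pan's origin and it stands 68 mm out of the block. Which hole it starts in changes.
- steel_cup: Open steel cup, 80 mm wide, 85 mm tall. Bystander: leave alone. Origin at its underside.
- bottle_a: Clear bottle with orange cap, 66 mm wide, 170 mm tall. Bystander: leave alone. Origin at its underside.
- bottle_b: Second clear bottle with orange cap, 66 mm wide, 170 mm tall. Bystander: leave alone. Origin at its underside.
- amber_jar: Amber jar with white lid, 50 mm wide, 75 mm tall. Bystander: leave alone. Origin at its underside.
- spatula: Spatula lying on the trolley top, 160 mm long. Bystander: leave alone. Origin at its underside.
- pack: White paper-wrapped pack, 70 x 110 x 20 mm. Bystander: leave alone. Origin at its underside.
- tube_rack: White rack of small blood tubes with red and blue caps, 100 x 170 x 90 mm, fixed. Bystander: leave alone. Origin: centre of its underside.
Not all that is in view belongs to the job. Leave any blue look-alike of the tube_black alone.

How it is judged:
On the way, in this order (a step that is already met when the one before it is completed fails the run):
1. a tube is lifted clear out of pan A's blocks (z of any of tube_red, tube_yellow, tube_green, tube_black in the frame of pan_a above 0.06 m), for 0.1 s.
2. a tube stands fully home in the orange sliding socket of pan B (((x of tube_red in the frame of pan_b between 0.02 and 0.044 m and y of tube_red in the frame of pan_b between -0.022 and 0.022 m and z of tube_red in the frame of pan_b between 0.007 and 0.016 m and angle between tube_red's own z axis and vertical below 0.12 rad) or (x of tube_yellow in the frame of pan_b between 0.02 and 0.044 m and y of tube_yellow in the frame of pan_b between -0.022 and 0.022 m and z of tube_yellow in the frame of pan_b between 0.007 and 0.016 m and angle between tube_yellow's own z axis and vertical below 0.12 rad) or (x of tube_green in the frame of pan_b between 0.02 and 0.044 m and y of tube_green in the frame of pan_b between -0.022 and 0.022 m and z of tube_green in the frame of pan_b between 0.007 and 0.016 m and angle between tube_green's own z axis and vertical below 0.12 rad) or (x of tube_black in the frame of pan_b between 0.02 and 0.044 m and y of tube_black in the frame of pan_b between -0.022 and 0.022 m and z of tube_black in the frame of pan_b between 0.007 and 0.016 m and angle between tube_black's own z axis and vertical below 0.12 rad))), for 0.2 s.
At the end, for the whole second after the job is handed in: Both pans level (beam within 0.025 rad of 0) and at rest, hence two tubes on each pan; all four tubes upright (within 0.12 rad) and fully home in holes of the pans (origin 7 to 16 mm above the pan origin), released and still (value of joint beam between -0.025 and 0.025 rad and ((x of tube_red in the frame of pan_a between -0.075 and 0.075 m and y of tube_red in the frame of pan_a between -0.022 and 0.022 m and z of tube_red in the frame of pan_a between 0.007 and 0.016 m and angle between tube_red's own z axis and vertical below 0.12 rad) or (x of tube_red in the frame of pan_b between -0.075 and 0.075 m and y of tube_red in the frame of pan_b between -0.022 and 0.022 m and z of tube_red in the frame of pan_b between 0.007 and 0.016 m and angle between tube_red's own z axis and vertical below 0.12 rad)) and ((x of tube_yellow in the frame of pan_a between -0.075 and 0.075 m and y of tube_yellow in the frame of pan_a between -0.022 and 0.022 m and z of tube_yellow in the frame of pan_a between 0.007 and 0.016 m and angle between tube_yellow's own z axis and vertical below 0.12 rad) or (x of tube_yellow in the frame of pan_b between -0.075 and 0.075 m and y of tube_yellow in the frame of pan_b between -0.022 and 0.022 m and z of tube_yellow in the frame of pan_b between 0.007 and 0.016 m and angle between tube_yellow's own z axis and vertical below 0.12 rad)) and ((x of tube_green in the frame of pan_a between -0.075 and 0.075 m and y of tube_green in the frame of pan_a between -0.022 and 0.022 m and z of tube_green in the frame of pan_a between 0.007 and 0.016 m and angle between tube_green's own z axis and vertical below 0.12 rad) or (x of tube_green in the frame of pan_b between -0.075 and 0.075 m and y of tube_green in the frame of pan_b between -0.022 and 0.022 m and z of tube_green in the frame of pan_b between 0.007 and 0.016 m and angle between tube_green's own z axis and vertical below 0.12 rad)) and ((x of tube_black in the frame of pan_a between -0.075 and 0.075 m and y of tube_black in the frame of pan_a between -0.022 and 0.022 m and z of tube_black in the frame of pan_a between 0.007 and 0.016 m and angle between tube_black's own z axis and vertical below 0.12 rad) or (x of tube_black in the frame of pan_b between -0.075 and 0.075 m and y of tube_black in the frame of pan_b between -0.022 and 0.022 m and z of tube_black in the frame of pan_b between 0.007 and 0.016 m and angle between tube_black's own z axis and vertical below 0.12 rad)) and linear speed of each of tube_red, tube_yellow, tube_green, tube_black below 0.02 m/s); the robot touches nothing.
It fails at once if more than 15 N of contact force on a pan or what it carries (contact force between any of pan_a, pan_b and anything else above 15 N).
It fails at once if a tube tipped over or dropped onto the trolley top (angle between any of tube_red, tube_yellow, tube_green, tube_black's own z axis and vertical above 0.6 rad or height (world z) of any of tube_red, tube_yellow, tube_green, tube_black below 0.05 m).
It fails at once if a bystander moved by more than 15 mm (distance of any of steel_cup, bottle_a, bottle_b, amber_jar, spatula, pack from where it was at the start of the episode above 0.015 m).
It also fails if it takes over 67 s, if anything falls off the work surface, if the arm or the gripper's body presses on something with over 40 N, if the wrist force passes 120 N, or if a joint passes its speed limit or range.

## Working session

There is one attempt and no reset: what is moved stays moved. The work goes in short steps, Python scripts to look and compute and a shell command to move; the robot and the scene stay as the last step left them, time stands still between calls to the robot, and variables do not carry over. Pictures are saved under pics/ and viewed, and the job is handed in when it is done.

```bash
mkdir -p pics; cat > h.py <<'E'
import numpy as np, cv2
from workcell import bot
def grab(n):
    return bot.grab_frame(n)
def K(f):
    fl=210/np.tan(np.radians(f["vertical_fov"])/2); return fl,f["cx"],f["cy"]
def proj(f,X):
    fl,cx,cy=K(f); c=np.asarray(f["R"])@np.asarray(X,float)+np.asarray(f["t"]); return np.array([cx+fl*c[0]/c[2],cy+fl*c[1]/c[2]])
def ray(f,p):
    fl,cx,cy=K(f); R=np.asarray(f["R"]); d=R.T@np.array([(p[0]-cx)/fl,(p[1]-cy)/fl,1.]); o=-R.T@np.asarray(f["t"]); return o,d/np.linalg.norm(d)
def onz(f,p,z):
    o,d=ray(f,p); return o+d*(z-o[2])/d[2]
E
python3 - <<'E'
from h import *
s=bot.observe(); print(s); print(bot.grasp_offset)
for n in ["scene","side","wrist"]:
    f=grab(n); cv2.imwrite(f"pics/{n}0.png",f["pixels"]); print(n,K(f),-np.array(f["R"]).T@f["t"], [k for k in f])
E
```

```text
{'clock': 0.0, 'qpos': array([ 1.07680797,  0.52202327, -0.03633501,  1.59999858,  0.02116985,
        1.0211083 , -0.1128235 ]), 'qd': array([-1.47901918e-03,  1.78698163e-03,  1.13682976e-03,  6.44157681e-04,
       -8.12793754e-04,  1.50130448e-03, -8.11124248e-05]), 'joint_efforts': array([ 5.42031266e-04, -9.27111697e+01,  1.98046647e+00, -3.69933915e+01,
        1.79820863e-02,  8.27897602e-03, -2.42181000e-05]), 'position': array([ 0.25684818, -0.5694109 ,  0.23072325]), 'tool_rot': array([-3.14043997e+00,  5.33513085e-05,  4.23745584e-01]), 'force': array([-0.35606478,  0.55351123, -0.67004931]), 'moment': array([-0.02223753,  0.02175798,  0.03372012]), 'grip_width': 0.08549427774923914}
0.0187
scene (np.float64(427.882071896751), 281.96427304804934, 208.4057376766723) [1.07412034 0.37023973 0.84994527] ['pixels', 'vertical_fov', 'cx', 'cy', 'R', 't', 'shot']
side (np.float64(417.35568851315554), 274.7034159467966, 210.04361791252208) [0.12590258 0.96669749 0.77184818] ['pixels', 'vertical_fov', 'cx', 'cy', 'R', 't', 'shot']
wrist (np.float64(365.98104085390554), 277.17794895954967, 206.10078225885823) [ 0.31768435 -0.54183721  0.3738554 ] ['pixels', 'vertical_fov', 'cx', 'cy', 'R', 't', 'shot']
```

View pics/scene0.png

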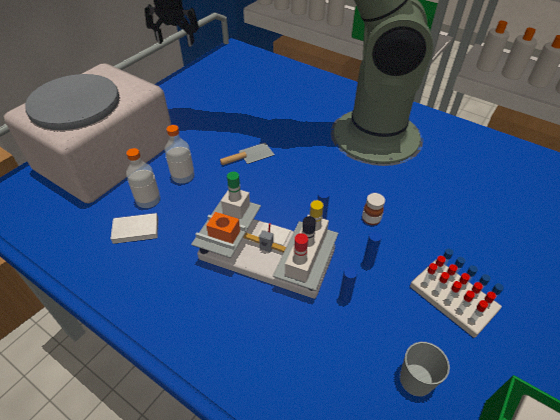

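View pics/side0.png

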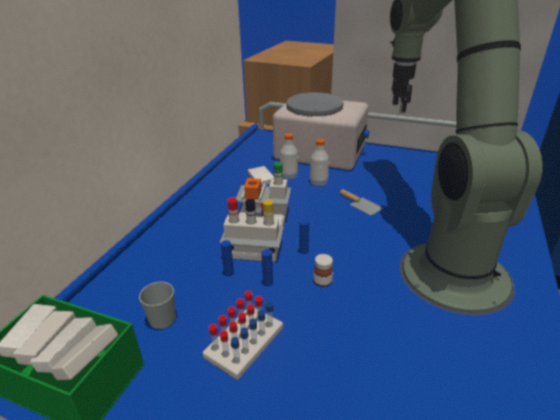

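View pics/wrist0.png

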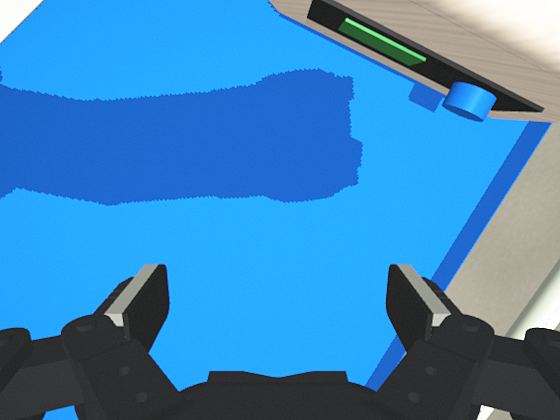

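```bash
python3 - <<'E'
from h import *
fs={}
for n in ["scene","side"]:
    f=grab(n); fs[n]=f
    for t in ["tube_red","tube_yellow","tube_green","tube_black","balance","pan_a","pan_b","track_mid"]:
        r=bot.trace(f,t)
        print(n,t,[(round(d["score"],2),np.round(d["point"],1).tolist(),int(d["region"].sum()), np.round(onz(f,d["point"],.15)[:2],3).tolist()) for d in r[:4]])
a=fs["scene"]["pixels"][160:310,180:400]; b=fs["side"]["pixels"][150:300,190:340]
cv2.imwrite("pics/c1.png",cv2.resize(a,None,fx=3.6,fy=3.6,interpolation=cv2.INTER_CUBIC))
cv2.imwrite("pics/c2.png",cv2.resize(b,None,fx=4,fy=4,interpolation=cv2.INTER_CUBIC))
E
```

```text
scene tube_red [(0.73, [299.3, 249.9], 370, [0.62, 0.104]), (0.44, [260.8, 241.8], 251, [0.648, 0.027]), (0.43, [177.7, 156.2], 1118, [0.55, -0.303])]
scene tube_yellow [(0.61, [316.3, 212.6], 320, [0.513, 0.079]), (0.41, [142.4, 181.3], 1274, [0.663, -0.307]), (0.29, [374.0, 207.0], 603, [0.426, 0.176])]
scene tube_green [(0.87, [229.8, 186.7], 295, [0.559, -0.128])]
scene tube_black [(0.8, [309.6, 227.1], 264, [0.557, 0.089]), (0.72, [322.9, 199.3], 240, [0.47, 0.07]), (0.67, [371.7, 249.2], 447, [0.534, 0.224]), (0.67, [259.2, 247.6], 8053, [0.662, 0.034])]
scene balance [(0.6, [259.8, 247.2], 8007, [0.661, 0.034]), (0.34, [309.5, 226.0], 277, [0.554, 0.087])]
scene pan_a [(0.81, [223.2, 224.7], 2378, [0.657, -0.066]), (0.73, [310.1, 257.8], 2171, [0.624, 0.133]), (0.24, [233.3, 184.0], 351, [0.548, -0.127])]
scene pan_b [(0.81, [223.2, 224.7], 2378, [0.657, -0.066]), (0.73, [310.1, 257.8], 2171, [0.624, 0.133]), (0.24, [233.3, 184.0], 351, [0.548, -0.127])]
scene track_mid [(0.89, [225.4, 228.7], 2477, [0.663, -0.055])]
side tube_red []
side tube_yellow [(0.79, [266.0, 213.5], 245, [0.505, 0.105])]
side tube_green [(0.78, [278.3, 171.6], 197, [0.56, -0.131]), (0.62, [359.5, 205.3], 378, [0.277, -0.019])]
side tube_black [(0.79, [250.4, 214.2], 236, [0.543, 0.123]), (0.65, [156.3, 301.5], 1378, [0.593, 0.485]), (0.56, [228.4, 257.7], 350, [0.516, 0.307]), (0.52, [305.2, 236.1], 317, [0.374, 0.167])]
side balance [(0.66, [257.6, 226.0], 3276, [0.503, 0.167])]
side pan_a [(0.95, [261.7, 197.9], 948, [0.547, 0.035]), (0.61, [252.3, 231.6], 1410, [0.506, 0.194]), (0.57, [157.9, 304.3], 1356, [0.585, 0.491])]
side pan_b [(0.95, [261.7, 197.9], 948, [0.547, 0.035]), (0.61, [252.3, 231.6], 1410, [0.506, 0.194]), (0.57, [157.9, 304.3], 1356, [0.585, 0.491])]
side track_mid [(0.93, [264.2, 192.1], 937, [0.553, 0.002])]
```

View pics/c1.png

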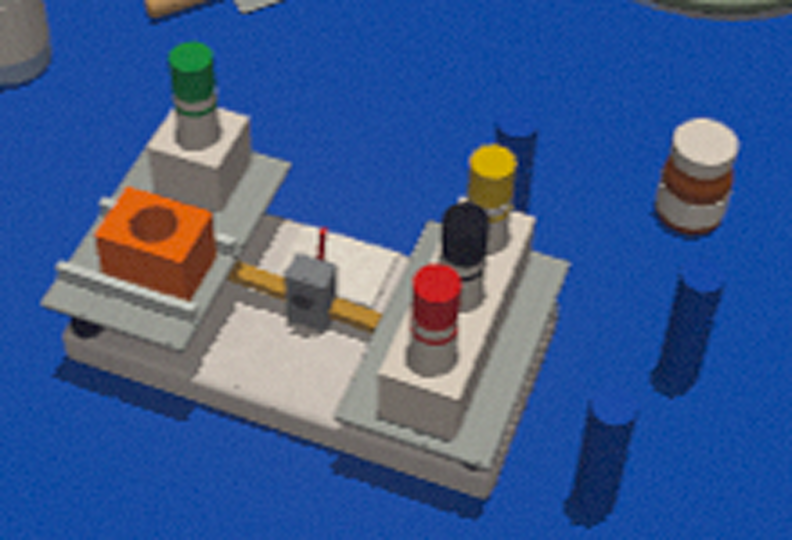

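View pics/c2.png

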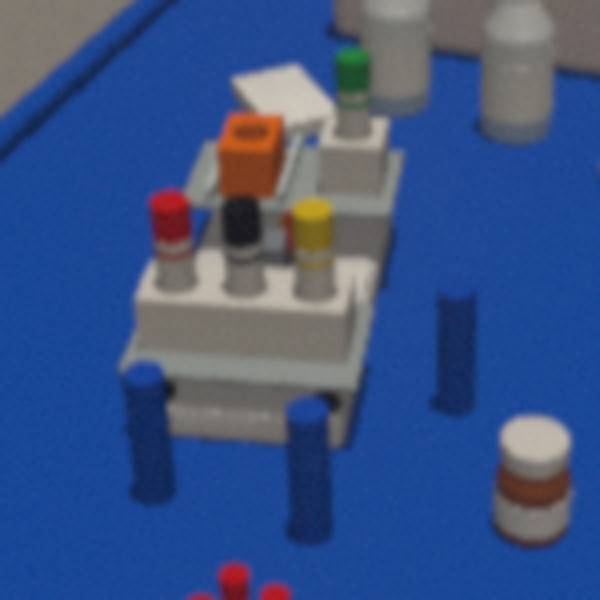

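```bash
python3 - <<'E'
from h import *
from scipy.optimize import least_squares
sc,sd=grab("scene"),grab("side")
loc={'g':(-.05,-.1),'r':(.05,.1),'k':(0,.1),'y':(-.05,.1)}
S={'g':(233.3,176.7),'r':(301.4,238.9),'k':(309.4,221.1),'y':(316.7,205.3)}
D={'r':(232.25,200),'k':(250.25,201.75),'y':(268,202.5),'g':(278,164.25)}
def P(p,k):
    c,s=np.cos(p[2]),np.sin(p[2]); a=loc[k]; z=.18+(p[3] if a[1]<0 else -p[3])
    return np.array([p[0]+c*a[0]-s*a[1],p[1]+s*a[0]+c*a[1],z])
def res(p): return np.concatenate([proj(f,P(p,k))-M[k] for f,M in((sc,S),(sd,D)) for k in loc])
for y0 in (0.3,):
    r=least_squares(res,[.6,.03,y0,.008],loss='soft_l1'); p=r.x; print(p,np.round(res(p).reshape(2,4,2),1).tolist())
for k in loc: print(k,P(p,k))
c,s=np.cos(p[2]),np.sin(p[2])
for nm,a in (('trackmid',(.032,-.1)),('t+18',(.032,-.082)),('t-18',(.032,-.118))):
    X=np.array([p[0]+c*a[0]-s*a[1],p[1]+s*a[0]+c*a[1],.112+p[3]]); print(nm,X,proj(sc,X),proj(sd,X))
# orange hole ellipse centers
for f,px in((sc,(180+153/3.6,160+224/3.6)),(sd,(190+252/4,150+131/4))):
    X=onz(f,px,.12); d=X[:2]-p[:2]; print('hole',X,'local',c*d[0]+s*d[1],-s*d[0]+c*d[1])
E
```

```text
[ 0.58135585 -0.00807971  0.23221469  0.0098124 ] [[[-0.2, -1.6], [0.4, -0.1], [0.4, 0.3], [0.5, -0.2]], [[-0.4, -1.8], [-0.2, -0.3], [-0.4, -1.0], [-0.1, -0.8]]]
g [ 0.55571122 -0.11690229  0.1898124 ]
r [0.60700047 0.10074287 0.1701876 ]
k [0.55834251 0.0892362  0.1701876 ]
y [0.50968456 0.07772954 0.1701876 ]
trackmid [ 0.63551027 -0.09803135  0.1218124 ] [219.58986974 220.61711167] [252.7901711 180.3807856]
t+18 [ 0.63136787 -0.08051449  0.1218124 ] [226.81419569 222.86316813] [251.74388506 183.11718991]
t-18 [ 0.63965267 -0.11554822  0.1218124 ] [212.43068407 218.39130745] [253.81347387 177.70449059]
hole [ 0.63433219 -0.09077018  0.12      ] local 0.03252457882459335 -0.09266260331910589
hole [ 0.62995028 -0.08694003  0.12      ] local 0.02914172868499526 -0.087926840196804
```

```bash
python3 -m handwheel '[[0.6,-1,-0.3,0,0,0.0153],[0.6,-1,-0.3,0,0,0.0153],[0.6,-1,-0.3,0,0,0],[0.6,-1,-0.3,0,0,0],[0.6,-1,-0.3,0,0,0],[0.6,-1,-0.3,0,0,0],[0.6,-1,-0.2,0,0,0],[0.6,-1,0,0,0,0]]' -1 20; python3 -m handwheel '[[0.6,-1,0,0,0,0],[0.6,-1,0,0,0,0],[0.6,-1,0,0,0,0],[0.6,-1,0,0,0,0],[0.6,-1,0,0,0,0],[0.6,-1,0,0,0,0],[0.6,-1,0,0,0,0],[0.6,-1,0,0,0,0]]'
```

```text
clock: 2.15
position: [0.3201, -0.3448, 0.2818]
tool_rot: [3.141, -0.001, 0.231]
force: [1.0, -0.4, -0.5]
grip_width: 0.0852
clock: 3.15
position: [0.3909, -0.1225, 0.2815]
tool_rot: [3.141, -0.0, 0.231]
force: [-0.1, -0.0, -0.2]
grip_width: 0.0857
```

```bash
python3 -m handwheel '[[0.55,-1,0,0,0,0],[0.55,-1,0,0,0,0],[0.55,-1,0,0,0,0],[0.55,-1,0,0,0,0],[0.55,-1,0,0,0,0],[0.5,-0.8,0,0,0,0],[0,0,0,0,0,0]]'
python3 - <<'E'
from h import *
f=grab("wrist"); cv2.imwrite("pics/w1.png",f["pixels"]); print(bot.observe()["position"])
E
```

```text
clock: 4.03
position: [0.4367, 0.0377, 0.2813]
tool_rot: [-3.141, -0.0, 0.234]
force: [0.2, -0.3, 0.1]
grip_width: 0.0854
[0.43644007 0.03664932 0.28126402]
```

View pics/w1.png

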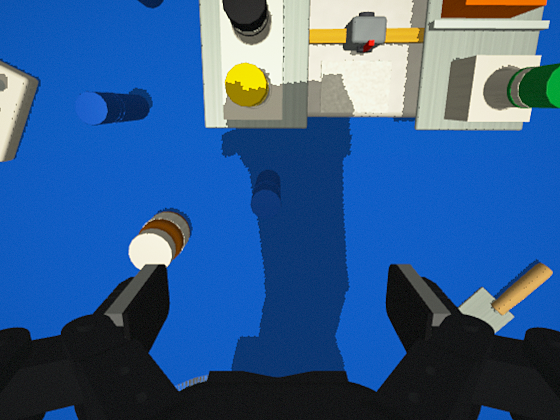

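```bash
python3 - <<'E'
from h import *
f=grab("wrist"); im=f["pixels"]; s=bot.observe()
hsv=cv2.cvtColor(im,cv2.COLOR_BGR2HSV)
m=((hsv[...,0]>20)&(hsv[...,0]<35)&(hsv[...,1]>150)).astype(np.uint8); m[:60]=0; m[:, 300:]=0
m[120:]=0
c=max(cv2.findContours(m,0,2)[0],key=cv2.contourArea); print(cv2.minEnclosingCircle(c),cv2.fitEllipse(c),cv2.boundingRect(c))
for px in (cv2.fitEllipse(c)[0],cv2.minEnclosingCircle(c)[0]): print(onz(f,px,.170))
print(proj(f,[.5097,.0777,.172]),proj(f,[.5097,.0777,.144]),-np.array(f["R"]).T@f["t"],s["position"],s["tool_rot"])
cv2.imwrite("pics/w1c.png",cv2.resize(im[40:140,180:320],None,fx=5,fy=5,interpolation=cv2.INTER_NEAREST))
E
```

```text
((245.34375, 83.34375), 22.94675064086914) ((244.40792846679688, 83.9485855102539), (40.76179122924805, 44.97004318237305), 141.5656280517578) (223, 62, 44, 44)
[0.50833749 0.07563887 0.17      ]
[0.50885111 0.07511719 0.17      ]
[241.49330716  80.88801187] [245.07305455  83.14557324] [0.50141033 0.05200393 0.42432902] [0.43632136 0.03599928 0.2812757 ] [3.14142780e+00 1.79853181e-04 2.31562861e-01]
```

View pics/w1c.png

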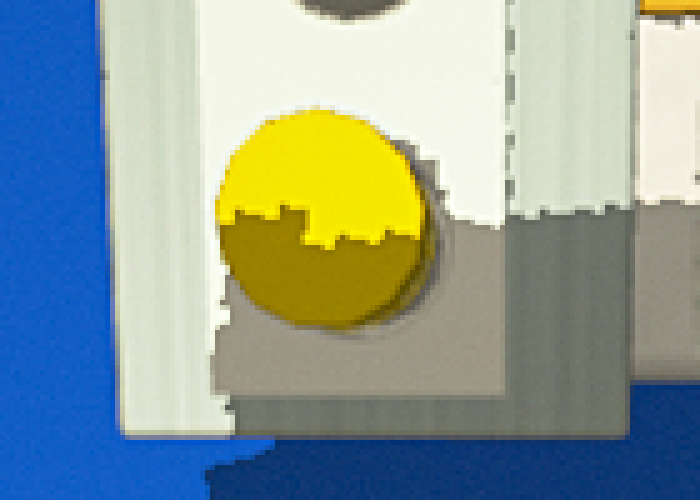

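```bash
python3 -m handwheel '[[0.8,-0.224,0.4,0,0,0],[0.8,-0.224,0.7,0,0,0],[0.8,-0.224,0.7,0,0,0],[0.8,-0.224,0.7,0,0,0],[0,0,0.5,0,0,0],[0,0,0,0,0,0],[0,0,0,0,0,0]]'
python3 - <<'E'
from h import *
f=grab("wrist"); im=f["pixels"]; cv2.imwrite("pics/w2.png",im); s=bot.observe(); print(s["position"],s["tool_rot"],s["force"])
g=grab("scene");h=grab("side")
cv2.imwrite("pics/s2.png",np.hstack([cv2.resize(g["pixels"][130:310,200:390],None,fx=2,fy=2),cv2.resize(h["pixels"][90:270,180:370],None,fx=2,fy=2)]))
E
```

```text
clock: 5.0
position: [0.509, 0.0759, 0.207]
tool_rot: [3.141, -0.001, 0.231]
force: [-1.1, -0.0, 0.8]
grip_width: 0.0853
[0.50917597 0.07604271 0.20707115] [ 3.14125956e+00 -9.24257969e-04  2.30891021e-01] [0.07554561 0.13301033 0.16873034]
```

View pics/w2.png

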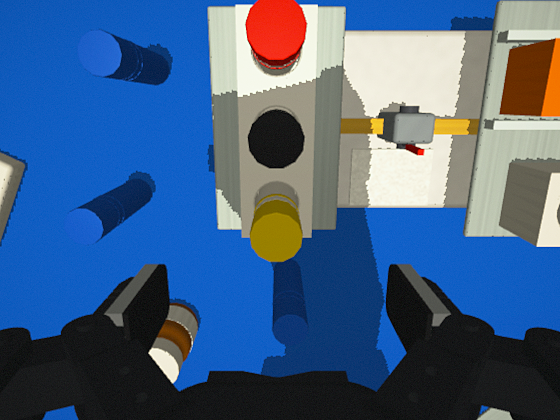

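View pics/s2.png

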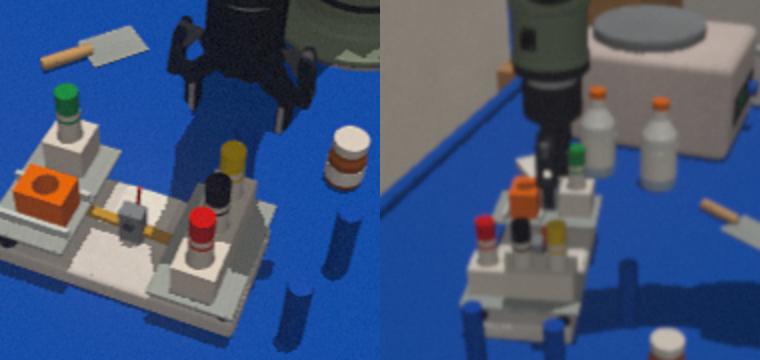

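```bash
python3 - <<'E'
from h import *
f=grab("wrist"); s=bot.observe()
for px in ((276.3,231),(276,138),(276,29)):
  X=onz(f,px,.1715); d=X-s["position"]; c,n=np.cos(s["tool_rot"][2]),np.sin(s["tool_rot"][2]); print(X,'tool',c*d[0]+n*d[1],n*d[0]-c*d[1])
E
python3 -m handwheel '[[0,-0.02,0.4,0,0,0],[0,0,0.8,0,0,0],[0,0,0.8,0,0,0],[0,0,0.8,0,0,0],[0,0,0.3,0,0,0],[0,0,0,0,0,0]]' 0.1 20
```

```text
[0.51237069 0.07717268 0.1715    ] tool 0.0032218455129544425 -0.00011802649586489583
[0.55850326 0.08819508 0.1715    ] tool 0.050652671536971436 -0.0002750138270464948
[0.60524859 0.09920252 0.1715    ] tool 0.09867650881195188 -0.0002770141553034844
clock: 5.95
position: [0.5089, 0.0771, 0.1285]
tool_rot: [-3.141, 0.001, 0.232]
force: [-0.4, 0.1, -0.2]
grip_width: 0.0384
```

```bash
python3 -m handwheel '[[0.06,0,0,0,0,0],[0,0,0,0,0,0],[0,0,0,0,0,0]]' 0.29 20; python3 -m handwheel '[[0,0,0,0,0,0],[0,0,0,0,0,0]]' 0.34 20;
python3 - <<'E'
from h import *
f=grab("wrist"); im=f["pixels"]; cv2.imwrite("pics/w3.png",im); s=bot.observe(); print(s["position"],s["tool_rot"],s["force"],s["moment"],s["grip_width"])
E
```

```text
clock: 6.32
position: [0.5107, 0.0774, 0.1291]
tool_rot: [3.142, -0.001, 0.231]
force: [0.2, 0.1, -0.4]
grip_width: 0.0304
clock: 6.58
position: [0.5106, 0.0773, 0.1289]
tool_rot: [3.142, -0.0, 0.231]
force: [-0.1, -0.1, -0.3]
grip_width: 0.028
[0.51055146 0.07732666 0.12883595] [-3.14158155e+00 -7.08590745e-05  2.31492150e-01] [ 0.21709853 -0.3025357   0.1931509 ] [-0.00372552 -0.00207531  0.04391555] 0.028355900205428226
```

View pics/w3.png

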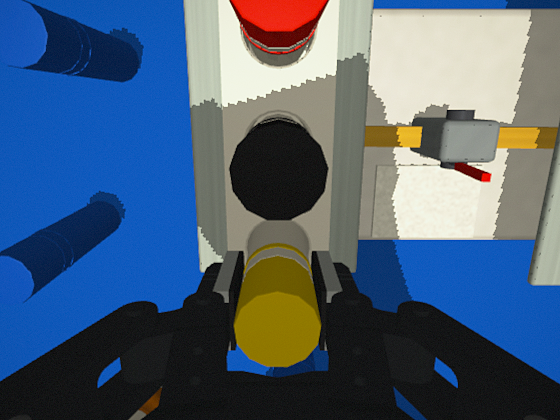

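```bash
python3 -m handwheel '[[0,0,0,0,0,0],[0,0,0,0,0,0]]' 0.6 25; python3 -m handwheel '[[0,0,-0.2,0,0,0],[0,0,-0.4,0,0,0],[0,0,-0.5,0,0,0],[0,0,-0.5,0,0,0]]'; python3 -m handwheel '[[0,0,-0.6,0,0,0],[0,0,-0.6,0,0,0],[0,0,-0.5,0,0,0],[0,0,0,0,0,0]]'
python3 - <<'E'
from h import *
f=grab("wrist"); im=f["pixels"]; cv2.imwrite("pics/w4.png",im); s=bot.observe(); print(s["position"],s["tool_rot"],s["force"],s["moment"],s["grip_width"])
g=grab("scene");h=grab("side")
cv2.imwrite("pics/s4.png",np.hstack([cv2.resize(g["pixels"][130:310,200:390],None,fx=2,fy=2),cv2.resize(h["pixels"][90:270,180:370],None,fx=2,fy=2)]))
E
```

```text
clock: 6.88
position: [0.5105, 0.0773, 0.1288]
tool_rot: [-3.142, -0.0, 0.231]
force: [-0.6, -1.4, 0.3]
grip_width: 0.0274
clock: 7.38
position: [0.5106, 0.0774, 0.17]
tool_rot: [3.142, -0.001, 0.231]
force: [-1.2, -0.3, -0.4]
grip_width: 0.027
clock: 7.88
position: [0.5109, 0.0774, 0.2123]
tool_rot: [3.141, -0.002, 0.231]
force: [0.1, -0.4, -1.3]
grip_width: 0.0273
[0.51060299 0.07729836 0.21151438] [ 3.14147991e+00 -4.61373027e-04  2.31412040e-01] [-0.21986671 -0.64661697 -0.61926589] [ 0.02347243 -0.03097271  0.0148989 ] 0.027315961338251375
```

View pics/w4.png

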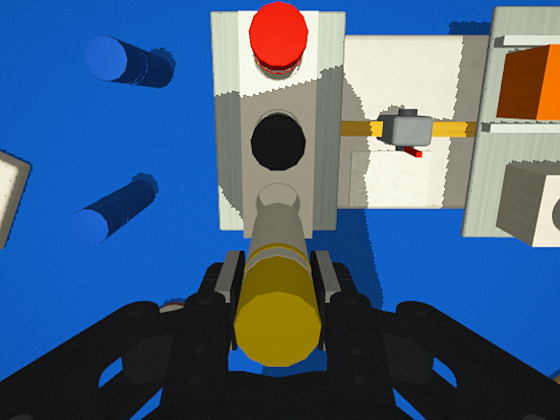

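View pics/s4.png

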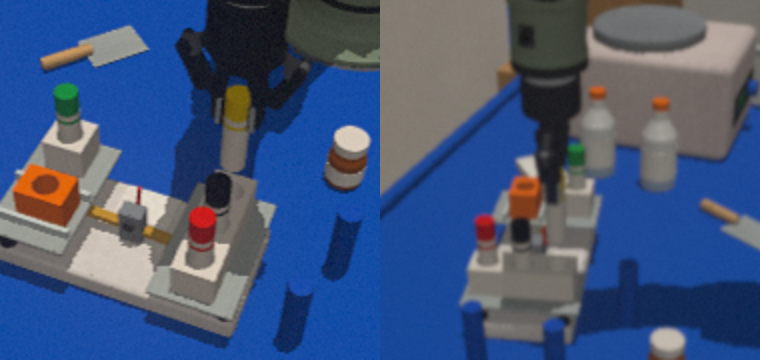

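```bash
python3 -m handwheel '[[0,0.6,0,0,0,0],[0.2,0.6,0,0,0,0],[0.3,0.6,0,0,0,0],[0.3,0.6,0,0,0,0],[0.3,0.3,0,0,0,0],[0,0,0,0,0,0],[0,0,0,0,0,0]]'
python3 - <<'E'
from h import *
f=grab("wrist"); im=f["pixels"]; cv2.imwrite("pics/w5.png",im); s=bot.observe(); print(s["position"],s["tool_rot"],s["force"],s["moment"],s["grip_width"])
np.savez("w5.npz",pix=im,R=f["R"],t=f["t"],cx=f["cx"],cy=f["cy"],vertical_fov=f["vertical_fov"],pos=s["position"],rot=s["tool_rot"])
E
```

```text
clock: 8.9
position: [0.5525, 0.0185, 0.2112]
tool_rot: [-3.141, 0.0, 0.232]
force: [0.0, 0.6, -0.9]
grip_width: 0.0275
[0.55251658 0.01850708 0.21129992] [-3.14136751e+00  1.20870960e-04  2.32251912e-01] [-0.19049635 -0.05324711 -0.50754992] [ 2.05898234e-02 -2.50562649e-05 -4.33098926e-04] 0.027469793338683143
```

View pics/w5.png

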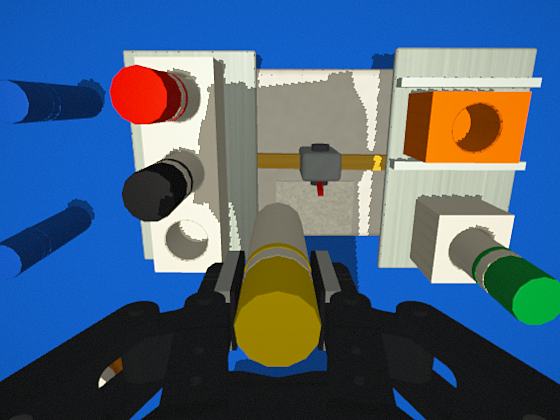

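```bash
python3 - <<'E'
import numpy as np,cv2
im=np.load("w5.npz")["pix"]
cv2.imwrite("pics/w5a.png",cv2.resize(im[70:220,380:560],None,fx=4,fy=4,interpolation=cv2.INTER_NEAREST))
cv2.imwrite("pics/w5b.png",cv2.resize(im[50:290,100:260],None,fx=2.5,fy=2.5,interpolation=cv2.INTER_NEAREST))
E
```

```text
(no output)
```

View pics/w5a.png

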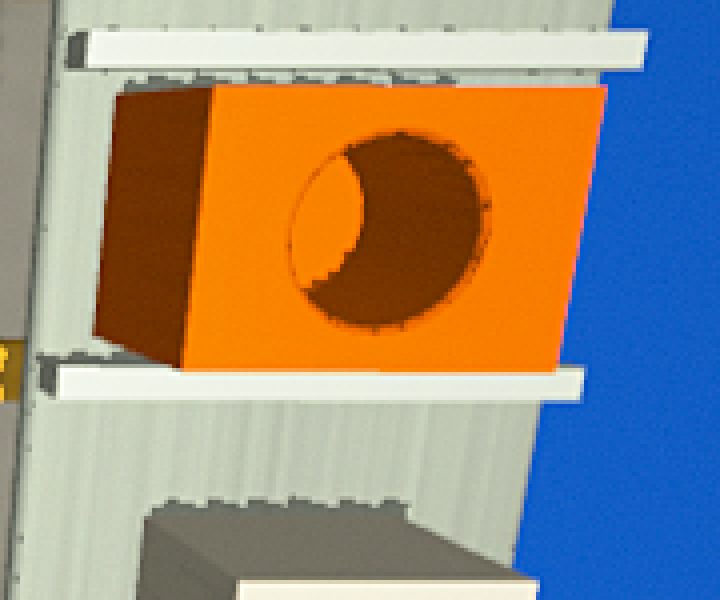

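View pics/w5b.png

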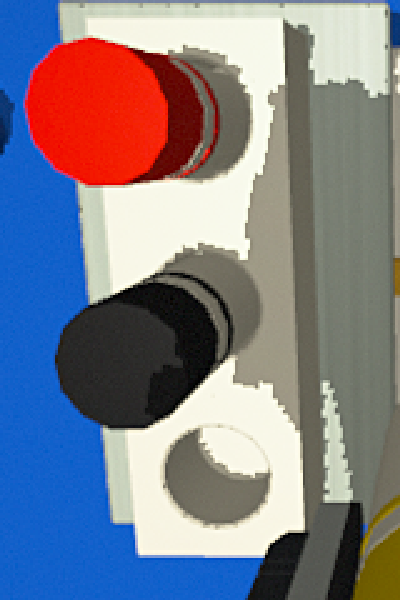

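```bash
cat > fit.py <<'E'
from h import *
from scipy.optimize import least_squares
from scipy.spatial.transform import Rotation as Ro
f0=dict(np.load("w5.npz")); pos=f0["pos"]; yaw=f0["rot"][2]
h=.008
obs=[]
def A(x,y,z,u,v,sl=0): obs.append((x,y,z,u,v,sl))
zo=.112+h; za=.112-h
A(.054,.03,zo,433.25,91.75,1);A(.054,-.03,zo,531.5,91.75,1);A(.010,.03,zo,425.75,162.25,1);A(.010,-.03,zo,519,162.75,1);A(.032,0,zo,477.4,127.6,1)
A(-.05,.1,za,186.8,240.4);A(-.075,.125,za,154.8,272);A(.075,.125,za,144.8,56.8);A(.075,.075,za,212.8,57.2);A(-.075,.075,za,222,270.8)
A(-.025,-.075,zo,439.5,215);A(-.025,-.125,zo,515,215)
A(.05,.1,.18-h,138,94.8);A(0,.1,.18-h,147.2,194.8)
def res(p,full=False):
    f=dict(f0); dR=Ro.from_rotvec(p[4:7]).as_matrix(); f["R"]=dR@f0["R"]; f["t"]=dR@f0["t"]+np.append([0,0],p[7])
    c,s=np.cos(p[2]),np.sin(p[2]); r=[]
    for x,y,z,u,v,sl in obs:
        if sl: y=y+p[3]-.1
        r.append(proj(f,[p[0]+c*x-s*y,p[1]+s*x+c*y,z])-[u,v])
    r=np.array(r)
    return r if full else np.concatenate([r.ravel(),p[4:7]/.01,p[7:8]/.003*1])
r=least_squares(res,[.581,-.008,.232,0.01,0,0,0,0],loss='soft_l1'); p=r.x
print(np.round(p,4)); print(np.round(res(p,True),1).tolist())
c,s=np.cos(p[2]),np.sin(p[2]); ct,st=np.cos(yaw),np.sin(yaw)
def rel(x,y):
    d=np.array([p[0]+c*x-s*y,p[1]+s*x+c*y])-pos[:2]; return ct*d[0]+st*d[1],st*d[0]-ct*d[1]
print('hole A',rel(-.05,.1),'socket',rel(.032,p[3]-.1),'green',rel(-.05,-.1))
# cap in tool : row of rear edge of top rim
f=dict(f0); dR=Ro.from_rotvec(p[4:7]).as_matrix(); f["R"]=dR@f0["R"]; f["t"]=dR@f0["t"]+np.append([0,0],p[7])
for ff in (f0,f):
  for d in (-.004,-.002,0,.002,.004):
    X=pos+np.array([ct*(d-.014),st*(d-.014),.0425]); L=pos+np.array([ct*d-st*.014,st*d+ct*.014,.0425]);Rr=pos+np.array([ct*d+st*.014,st*d-ct*.014,.0425]); print(d,proj(ff,X).round(1),proj(ff,L).round(1),proj(ff,Rr).round(1))
E
python3 fit.py
python3 - <<'E'
import numpy as np,cv2
im=np.load("w5.npz")["pix"]
cv2.imwrite("pics/w5c.png",cv2.resize(im[200:380,210:345],None,fx=4,fy=3.3,interpolation=cv2.INTER_NEAREST))
E
```

```text
[ 0.5817 -0.0071  0.2297  0.0082 -0.0088  0.0092  0.0019  0.0012]
[[0.0, -0.8], [0.3, -0.5], [-0.3, 0.4], [0.1, 0.3], [-0.2, 0.3], [-0.4, -0.3], [0.4, -0.8], [-9.3, 0.2], [0.4, -0.0], [-0.2, 0.9], [-0.0, -0.1], [-0.3, 0.3], [0.4, -0.4], [0.6, 0.6]]
hole A (np.float64(-0.02722670362501754), np.float64(-0.06853664912382078)) socket (np.float64(0.05428420927643551), np.float64(0.12348900285409198)) green (np.float64(-0.027736376959708976), np.float64(0.13146270145785466))
-0.004 [276.5 372.5] [232.3 335.4] [320.7 335.4]
-0.002 [276.5 367.3] [232.1 329.9] [320.9 329.9]
0 [276.5 362.1] [231.9 324.3] [321.1 324.4]
0.002 [276.5 356.9] [231.7 318.7] [321.4 318.7]
0.004 [276.5 351.6] [231.5 313. ] [321.6 313.1]
-0.004 [279.5 374.7] [235.8 337.4] [323.6 337.9]
-0.002 [279.5 369.6] [235.6 332. ] [323.8 332.4]
0 [279.6 364.4] [235.4 326.4] [324.  326.9]
0.002 [279.6 359.1] [235.2 320.8] [324.2 321.3]
0.004 [279.6 353.8] [235.  315.2] [324.4 315.7]
```

View pics/w5c.png

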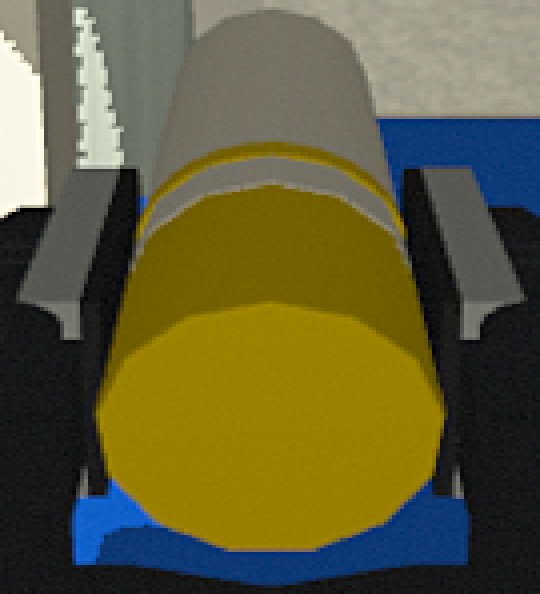

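```bash
python3 -m handwheel '[[0.4,0.4,0,0,0,0],[0.6,0.8,0,0,0,0],[0.6,0.9,0,0,0,0],[0.6,0.9,0,0,0,0],[0,0.9,0,0,0,0],[0,0.7,0,0,0,0],[0,0.37,0,0,0,0],[0,0,0,0,0,0]]'; python3 -m handwheel '[[0,0,0.4,0,0,0],[0,0,0.4,0,0,0],[0,0,0,0,0,0],[0,0,0,0,0,0]]'
python3 - <<'E'
from h import *
f=grab("wrist"); im=f["pixels"]; cv2.imwrite("pics/w6.png",im); s=bot.observe(); print(s["position"],s["tool_rot"],s["force"],s["moment"],s["grip_width"])
g=grab("scene");h=grab("side")
cv2.imwrite("pics/s6.png",np.hstack([cv2.resize(g["pixels"][130:280,180:330],None,fx=2.6,fy=2.6),cv2.resize(h["pixels"][120:270,190:340],None,fx=2.6,fy=2.6)]))
E
```

```text
clock: 9.95
position: [0.6347, -0.0909, 0.2113]
tool_rot: [3.142, 0.0, 0.231]
force: [-0.5, 0.3, 0.3]
grip_width: 0.0275
clock: 10.45
position: [0.6349, -0.0902, 0.1913]
tool_rot: [-3.142, -0.0, 0.232]
force: [-0.1, -0.8, -0.5]
grip_width: 0.0272
[ 0.63495368 -0.09019198  0.19148795] [ 3.14156908e+00 -2.72045746e-04  2.31699857e-01] [ 0.75011487  0.18258426 -0.95830495] [-0.00847217 -0.01019617  0.03375192] 0.027238773251198837
```

View pics/w6.png

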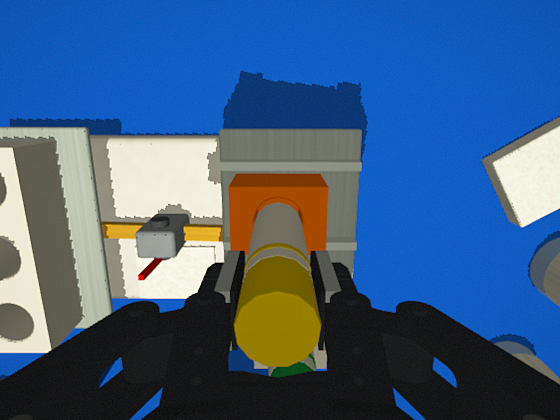

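View pics/s6.png

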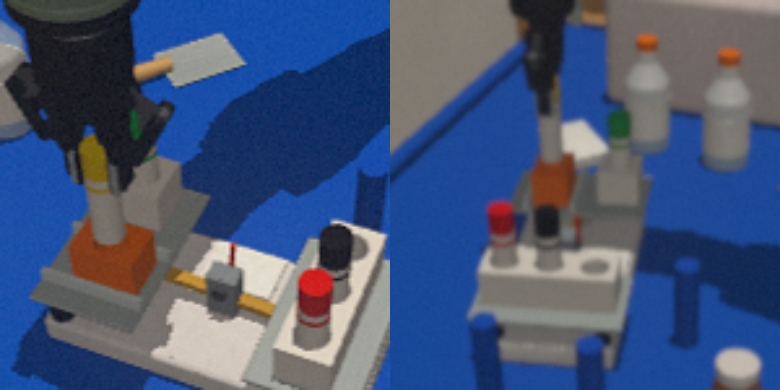

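```bash
python3 - <<'E'
import cv2
im=cv2.imread("pics/w6.png"); cv2.imwrite("pics/w6c.png",cv2.resize(im[160:280,205:350],None,fx=5,fy=5,interpolation=cv2.INTER_NEAREST))
E
```

```text
(no output)
```

View pics/w6c.png

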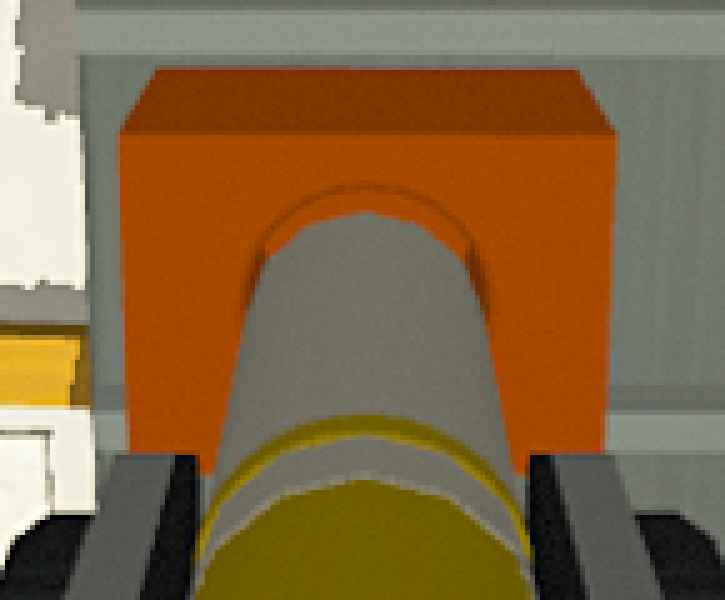

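```bash
python3 - <<'E'
from h import *
f=grab("wrist"); s=bot.observe(); p=s["position"]; y=s["tool_rot"][2]; u=np.array([np.cos(y),np.sin(y),0])
b=p*[1,1,0]
for d in (-.003,-.002,-.0015,-.001,0):
  print(d, [proj(f,b+u*(d+r)+[0,0,z])[1].round(1) for r,z in((.016,.12),(.015,.12),(.014,p[2]-.0628+.0015),(.0125,p[2]-.0628),(.054-.032,.12))])
print(s["force"])
E
```

```text
-0.003 [np.float64(195.7), np.float64(197.3), np.float64(203.4), np.float64(205.2), np.float64(186.0)]
-0.002 [np.float64(194.1), np.float64(195.7), np.float64(201.7), np.float64(203.5), np.float64(184.4)]
-0.0015 [np.float64(193.3), np.float64(194.9), np.float64(200.9), np.float64(202.7), np.float64(183.6)]
-0.001 [np.float64(192.5), np.float64(194.1), np.float64(200.0), np.float64(201.9), np.float64(182.7)]
0 [np.float64(190.9), np.float64(192.5), np.float64(198.4), np.float64(200.2), np.float64(181.1)]
[ 0.1444003  -0.3859921  -0.84337377]
```

```bash
python3 -m handwheel '[[-0.03,0,0.1,0,0,0],[0,0,0.1,0,0,0],[0,0,0.1,0,0,0],[0,0,0.1,0,0,0],[0,0,0,0,0,0]]'; python3 -m handwheel '[[0,0,0.08,0,0,0],[0,0,0.08,0,0,0],[0,0,0,0,0,0]]'
python3 - <<'E'
from h import *
a=[]
f=grab("wrist"); im=f["pixels"]; cv2.imwrite("pics/w7.png",cv2.resize(im[150:290,195:360],None,fx=4,fy=4,interpolation=cv2.INTER_NEAREST)); s=bot.observe(); print(s["position"],s["force"],s["moment"],s["grip_width"])
E
```

```text
clock: 11.28
position: [0.634, -0.0905, 0.181]
tool_rot: [-3.141, 0.0, 0.232]
force: [0.4, -0.0, -0.7]
grip_width: 0.0274
clock: 11.65
position: [0.634, -0.0905, 0.1771]
tool_rot: [-3.141, 0.0, 0.232]
force: [0.5, 1.0, -0.2]
grip_width: 0.0275
[ 0.63407813 -0.0905349   0.17724908] [ 1.03927748  0.09753196 -0.66247993] [-0.03177452 -0.00267001  0.00720705] 0.027459238759155794
```

View pics/w7.png

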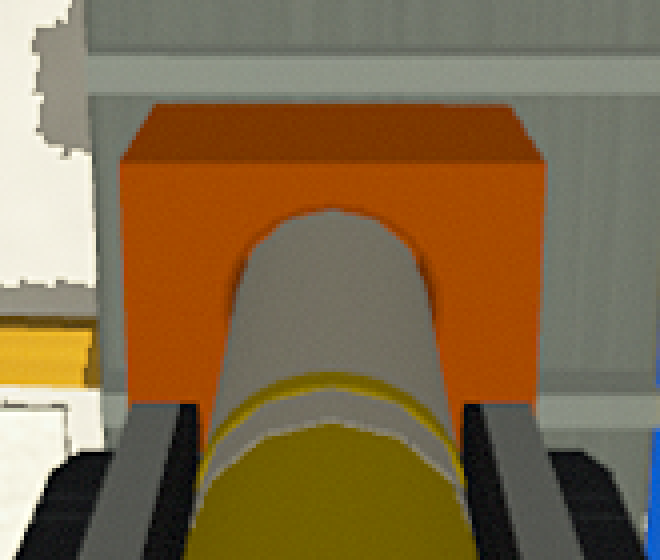

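```bash
python3 -m handwheel '[[0,0,0.1,0,0,0],[0,0,0.1,0,0,0],[0,0,0.1,0,0,0],[0,0,0.1,0,0,0],[0,0,0,0,0,0],[0,0,0,0,0,0]]'
python3 - <<'E'
from h import *
f=grab("wrist"); im=f["pixels"]; a=cv2.resize(im[150:290,195:360],None,fx=2.6,fy=2.6,interpolation=cv2.INTER_NEAREST); s=bot.observe(); print(s["position"],s["force"],s["moment"],s["grip_width"])
g=grab("side")["pixels"]; b=cv2.resize(g[150:290,220:340],None,fx=2.6,fy=2.6)
cv2.imwrite("pics/w8.png",np.hstack([a,b]))
E
```

```text
clock: 12.45
position: [0.6341, -0.0905, 0.1673]
tool_rot: [-3.142, -0.0, 0.231]
force: [-0.0, -0.1, 0.5]
grip_width: 0.0275
[ 0.63413972 -0.09051849  0.16738303] [-0.35307233  0.51422873  0.01897805] [-0.01322635 -0.06367595  0.00580915] 0.027319180569895105
```

View pics/w8.png

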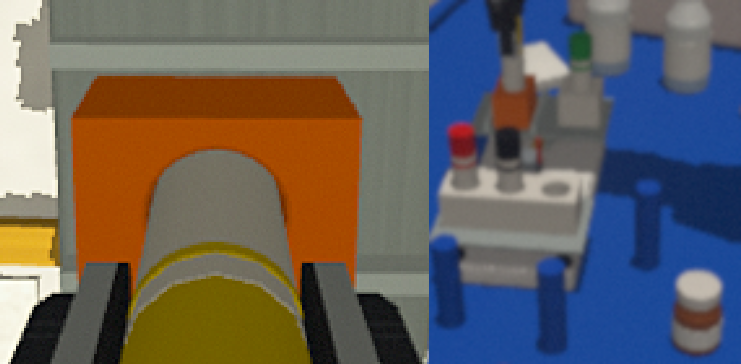

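```bash
python3 -m handwheel '[[0,0,0.12,0,0,0],[0,0,0.12,0,0,0],[0,0,0.12,0,0,0],[0,0,0.12,0,0,0],[0,0,0,0,0,0]]'; python3 -m handwheel '[[0,0,0.12,0,0,0],[0,0,0.12,0,0,0],[0,0,0.1,0,0,0],[0,0,0,0,0,0]]'
python3 - <<'E'
from h import *
f=grab("wrist"); im=f["pixels"]; a=cv2.resize(im[150:290,195:360],None,fx=2.6,fy=2.6,interpolation=cv2.INTER_NEAREST); s=bot.observe(); print(s["position"],s["force"],s["moment"],s["grip_width"])
g=grab("scene")["pixels"]; b=cv2.resize(g[150:290,180:320],None,fx=2.6,fy=2.6)
cv2.imwrite("pics/w9.png",np.hstack([a,b]))
E
```

```text
clock: 13.18
position: [0.6339, -0.0905, 0.155]
tool_rot: [-3.141, 0.0, 0.232]
force: [-0.9, 0.1, -0.4]
grip_width: 0.0274
clock: 13.68
position: [0.634, -0.0905, 0.1465]
tool_rot: [-3.141, 0.0, 0.232]
force: [-0.2, -0.3, 0.7]
grip_width: 0.0275
[ 0.63406966 -0.09050165  0.146729  ] [-0.758434    0.28108073 -0.70777194] [ 0.02417411  0.02384578 -0.00251234] 0.02710915814694855
```

View pics/w9.png

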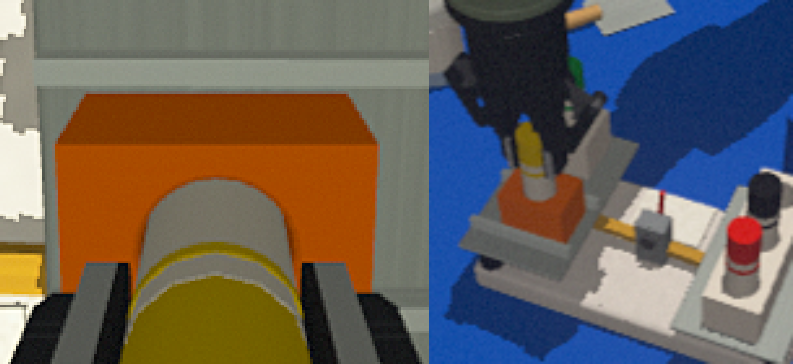

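```bash
python3 -m handwheel '[[0,0,0.06,0,0,0],[0,0,0.06,0,0,0],[0,0,0.06,0,0,0],[0,0,0.06,0,0,0],[0,0,0.06,0,0,0],[0,0,0,0,0,0],[0,0,0,0,0,0]]'
python3 - <<'E'
from h import *
f=grab("wrist"); im=f["pixels"]; a=cv2.resize(im[150:290,195:360],None,fx=2.6,fy=2.6,interpolation=cv2.INTER_NEAREST); s=bot.observe(); print(s["position"],s["force"],s["moment"],s["grip_width"])
g=grab("scene")["pixels"]; b=cv2.resize(g[150:290,180:320],None,fx=2.6,fy=2.6)
cv2.imwrite("pics/w10.png",np.hstack([a,b]))
E
```

```text
clock: 14.65
position: [0.6341, -0.0905, 0.1393]
tool_rot: [-3.142, 0.0, 0.231]
force: [0.0, -0.9, -0.1]
grip_width: 0.0277
[ 0.63405039 -0.09052443  0.1393219 ] [ 0.27860156 -0.23511673  0.70910958] [0.04947542 0.06602175 0.0304017 ] 0.027590990980520983
```

View pics/w10.png

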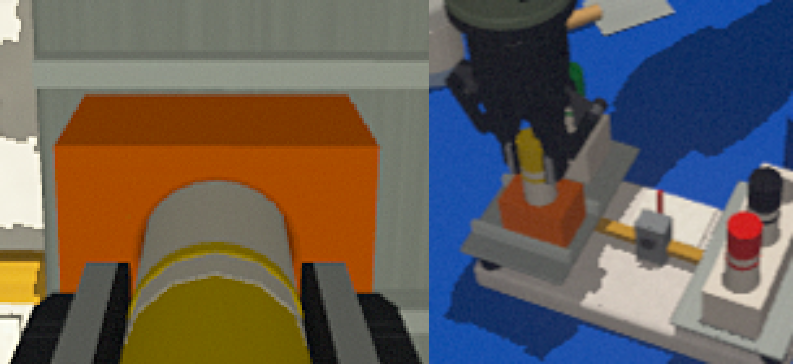

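```bash
python3 -m handwheel '[[0,0,0.06,0,0,0],[0,0,0,0,0,0]]'; python3 -m handwheel '[[0,0,0,0,0,0],[0,0,0,0,0,0]]' 0.3; python3 -m handwheel '[[0,0,0,0,0,0],[0,0,0,0,0,0],[0,0,0,0,0,0],[0,0,0,0,0,0]]' -0.2
python3 - <<'E'
from h import *
f=grab("wrist"); im=f["pixels"]; a=cv2.resize(im[150:290,195:360],None,fx=2.6,fy=2.6,interpolation=cv2.INTER_NEAREST); s=bot.observe(); print(s["position"],s["force"],s["moment"],s["grip_width"])
g=grab("scene")["pixels"]; b=cv2.resize(g[150:290,180:320],None,fx=2.6,fy=2.6)
cv2.imwrite("pics/w11.png",np.hstack([a,b]))
E
```

```text
clock: 15.0
position: [0.634, -0.0906, 0.1376]
tool_rot: [-3.142, 0.0, 0.231]
force: [-0.1, -0.3, 1.1]
grip_width: 0.0273
clock: 15.25
position: [0.6341, -0.0905, 0.1378]
tool_rot: [3.142, -0.0, 0.232]
force: [-0.1, -0.2, 0.1]
grip_width: 0.0301
clock: 15.75
position: [0.6341, -0.0905, 0.1378]
tool_rot: [3.142, -0.0, 0.232]
force: [0.0, -0.3, 0.1]
grip_width: 0.0514
[ 0.63408978 -0.09052425  0.13778727] [-0.95909999  0.64527727 -1.36341587] [ 0.06142119 -0.04722081 -0.00378809] 0.050967366664707206
```

View pics/w11.png

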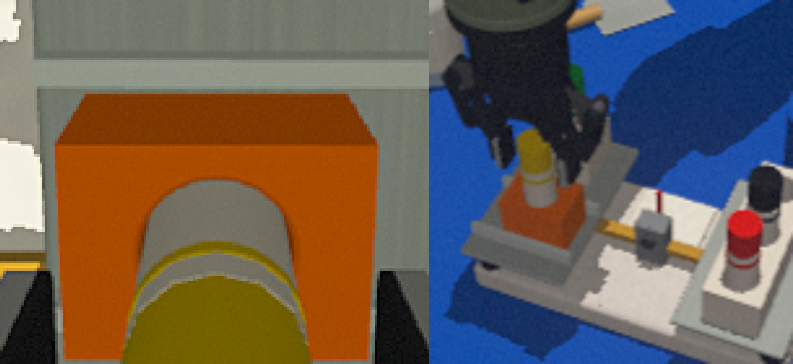

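Released without disturbance; now rise straight up, clear, and look.

```bash
python3 -m handwheel '[[0,0,-0.2,0,0,0],[0,0,-0.5,0,0,0],[0,0,-0.8,0,0,0],[0,0,-1,0,0,0],[0,0,-1,0,0,0],[0,0,-1,0,0,0],[0,0,-0.5,0,0,0],[0,0,0,0,0,0]]'
python3 -m handwheel '[[-0.8,0,-0.4,0,0,0],[-1,0,-0.4,0,0,0],[-1,0,-0.4,0,0,0],[-1,0,-0.4,0,0,0],[-1,0,0,0,0,0],[0,0,0,0,0,0],[0,0,0,0,0,0]]'
python3 - <<'E'
from h import *
f=grab("wrist"); cv2.imwrite("pics/w12.png",f["pixels"])
g=grab("scene");d=grab("side"); np.savez("end.npz",g=g["pixels"],d=d["pixels"])
cv2.imwrite("pics/s12.png",cv2.resize(g["pixels"][150:310,180:360],None,fx=4,fy=3.7,interpolation=cv2.INTER_CUBIC))
cv2.imwrite("pics/d12.png",cv2.resize(d["pixels"][150:280,200:330],None,fx=4,fy=4,interpolation=cv2.INTER_CUBIC))
print(bot.observe()["position"])
E
```

```text
clock: 16.85
position: [0.6344, -0.0906, 0.2638]
tool_rot: [3.141, -0.001, 0.231]
force: [0.1, 0.4, -1.0]
grip_width: 0.0515
clock: 17.73
position: [0.5176, -0.1179, 0.3024]
tool_rot: [-3.141, 0.0, 0.232]
force: [0.5, 0.5, 0.2]
grip_width: 0.0512
[ 0.51771475 -0.11775665  0.30235029]
```

View pics/w12.png

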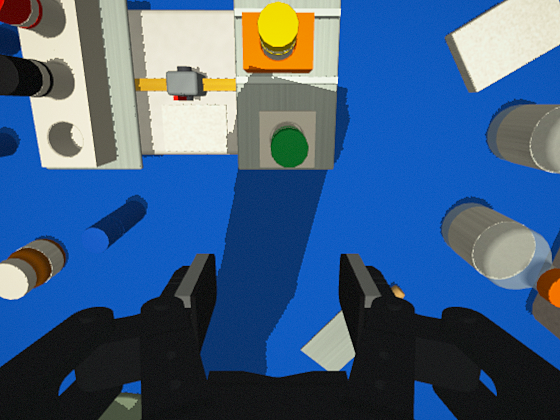

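View pics/s12.png

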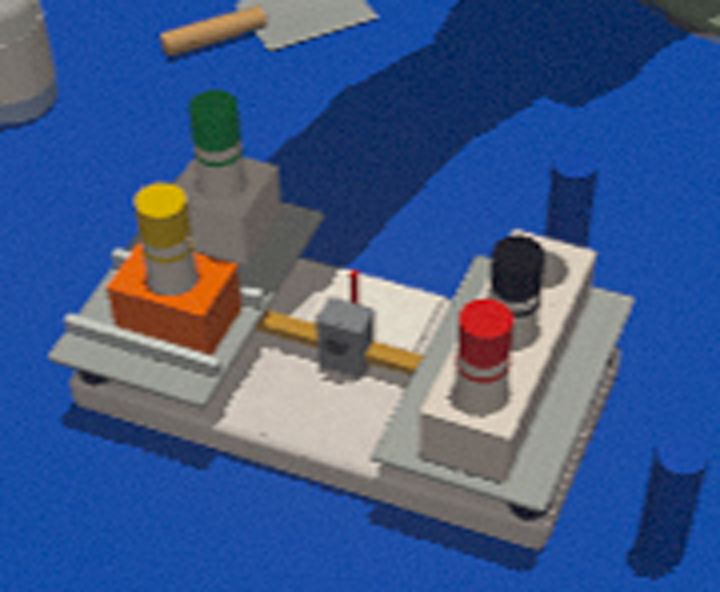

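View pics/d12.png

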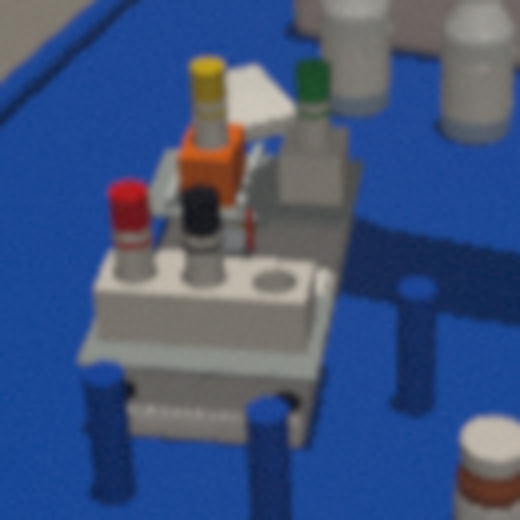

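```bash
python3 - <<'E'
from h import *
sc,sd=grab("scene"),grab("side")
b=np.array([.5815,-.0076]); yw=.231; c,s=np.cos(yw),np.sin(yw)
loc={'g':(-.05,-.1),'r':(.05,.1),'k':(0,.1),'y':(.032,-.0918)}
S={'y':(220.5,204.05),'g':(233.5,178.4),'r':(301.75,235.4),'k':(309.5,218.4)}
D={'y':(251.75,167),'g':(278.25,167.25),'r':(232.25,197.5),'k':(250.5,199)}
S0={'g':(233.3,176.7),'r':(301.4,238.9),'k':(309.4,221.1)}
D0={'r':(232.25,200),'k':(250.25,201.75),'g':(278,164.25)}
zz=np.arange(.15,.21,.0005)
for nm,(A,B) in {'start':(S0,D0),'end':(S,D)}.items():
  for k in A:
    X=[b[0]+c*loc[k][0]-s*loc[k][1],b[1]+s*loc[k][0]+c*loc[k][1]]
    print(nm,k,[round(float(zz[np.argmin([np.linalg.norm(proj(f,X+[z])-M[k]) for z in zz])]),4) for f,M in((sc,A),(sd,B))])
for k in ("tube_yellow","tube_green"):
  pass
E
```

```text
start g [0.1855, 0.184]
start r [0.1705, 0.1695]
start k [0.1715, 0.167]
end y [0.18, 0.174]
end g [0.18, 0.1735]
end r [0.182, 0.1775]
end k [0.18, 0.176]
```

```bash
python3 -m handwheel '[[0,0,0,0,0,0],[0,0,0,0,0,0],[0,0,0,0,0,0],[0,0,0,0,0,0],[0,0,0,0,0,0],[0,0,0,0,0,0]]'
python3 - <<'E'
from h import *
e=np.load("end.npz")
for n,k in(("scene","g"),("side","d")):
    a=grab(n)["pixels"]; d=cv2.absdiff(cv2.GaussianBlur(a,(5,5),0),cv2.GaussianBlur(e[k],(5,5),0)).max(2); print(n,d[150:310,180:360].max(),(d[150:310,180:360]>25).sum())
bot.job_done()
E
```

```text
clock: 18.73
position: [0.5173, -0.1181, 0.3028]
tool_rot: [3.142, 0.0, 0.231]
force: [0.4, 0.2, 1.4]
grip_width: 0.0513
scene 31 2
side 10 0
the job is handed in; nothing more can be done
```

I moved the yellow tube from pan A into the orange sliding socket on pan B and handed the job in at about 19 s. That leaves red and black (about 85 g) on pan A, and green and yellow (about 85 g) on pan B. `job_done` gives no verdict, so the success criteria are checked only by my own measurements.

- **Insertion:** the socket stood about 8 mm off the middle of its track. The tube went in at first try, and the wrist force readings stayed within about 1.5 N, which is the noise level.
- **Level:** in the scene camera all four cap tops read 180 to 182 mm, so the pans agree within about 2 mm. The limit is 2.5 mm of pan height.
- **Fully home:** the yellow cap sits at the same height as green's in both views, so it looks fully home.
- **At rest:** scene and side pictures about 1 s apart showed no motion around the balance. The gripper was clear of everything, about 0.3 m above the trolley.
- **Bystanders:** those still in view looked where they were; I did not measure them again.
- **Disagreement:** the side camera read the caps 2 to 7 mm lower than the scene camera. There pan A's caps came out 2 to 4 mm higher than pan B's, which on its own would be at or past the limit. Its start readings ran low too, by 2 to 5 mm against the expected heights, so I trusted the scene camera.

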